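# Slide the keeper slat into its notch

## Robot

A 7-joint arm with a two-finger parallel gripper is mounted at the origin on a cart in front of the work surface, level with it; the furniture and walls round the work are solid. World frame = base frame: x ahead of the robot, y to its left, z up, the work surface at z = 0. Lengths are in m, angles in rad, forces in N, time in s.
With the tool pointing down it reaches from about 0.4 to 0.75 m from the base axis. Payload 19.5 kg.
Tool frame: the origin (TCP) lies at the very end of the fingers, on their centre line; the grasp point (between the pads) lies 19 mm behind it; z points along the fingers, y is the line along which they close (so a half turn about z gives the same grasp; the last joint's range is limited). The gripper opens to 85 mm and grips with 20 to 120 N. Pads are 22 mm wide; open, the fingers measure 114 mm over their backs; the gripper's body (76 mm by 85 mm) begins 54 mm behind the grasp point. The pads swing forward as they close: fully open they stand 13 mm farther back than shut.
Start: joints at [1.077, 0.707, -0.028, 1.485, 0.022, 0.951, -0.075], TCP at [0.251, -0.517, 0.231] pointing down, gripper open.
Joint ranges: [-2.71, 2.71], [-0.32, 2.16], [-1.57, 1.52], [0, 2.45], [-1.46, 4.6], [0, 2.02], [-2.83, 2.83]. Speed limits (rad/s): [1.89, 1.89, 2.57, 2.57, 3.01, 3.01, 3.01].

## Interface

Orientations are given as a rotation vector (axis times angle).
In Python, from rig import robot gives the robot as it stands.
- The arm moves only by the tool arm_command, never from a script. Its argument "rows" is a list that holds one entry, the list of rows, each a list of 7 numbers: the turn, a rotation vector about the tool's x, y, z as a fraction of full scale, then the shift along the tool's x, y, z as a fraction of full scale, then the opening, from -1 (shut) to 1 (fully open). In form: [[[ax, ay, az, x, y, z, hand], ...]]. A call has 1 to 8 rows; each row is the pose to reach, as a shift and turn from the pose commanded when the call began, along the tool's axes at that moment; what a row does not reach only later rows make up. Full scale, the value 1, is 0.75 m for a shift and 30 degrees for a turn. A row lasts 1/8 s, in which the tool goes at most 62.5 mm and 10.7 degrees, less where a joint would pass 70% of its speed; a pose out of reach is approached as far as the arm can. A call with a number of a shift or a turn outside -1 to 1 is refused whole. A call with a gripper value outside its range is refused whole. The fingers move at their own pace and stop on an object; the grip force is fixed at half the most. Time passes only in rows, so rows that repeat a pose let the fingers close. It gives the time, the measured TCP pose, the force, the opening and the grip force at its end, in the units of the state.
- robot.get_state(): the state, without advancing time (a new reading comes with each control period).
- robot.capture(name): name is "scene" or "top"; returns the picture (420x560x3 uint8, blue, green, red); there is no depth.
- robot.camera_model(name): a dict with "camera_matrix" (3x3 intrinsics, pixels), "k1" (the pictures are not rectified: a ray, as slopes to the right and down, at radius r is drawn at 1 + k1 r^2 times it, then the intrinsics apply), "R" (3x3) and "t" (3): a world point X has camera coordinates R X + t. Camera axes: x right, y down, z forward; pixel columns grow to the right and rows downward; lengths in m; the calibration is good to about 2 mm. A picture is of the moment at which its call begins. camera_model takes no time and is no camera call.
- robot.close_job(): hands the job in; it is judged then, once.
The state is a dict: "clock": time; "q": joint angles; "joint_velocities": joint speeds; "joint_torque": joint torques, N m; "tool_pos": TCP position; "ee_rot": TCP orientation; "contact_force": force on the tool from outside, world axes, zero at the start; "wrist_torque": the same for the moment, N m; "opening": opening from 0.0 (shut) to 1.0 (fully open); "gripper_force": force on a finger pad.
Only numpy, scipy, OpenCV 4.12 (cv2) and the standard library are available. Lean on these libraries where they do the work, as an engineer would, in place of code of your own. Each camera call takes 0.05 s, during which the arm holds its last target. There are 200 camera calls.

## Task

The keeper slat of the ribbon spool rack lies loose on its two rails: push it from behind along the rails, towards the ribbon spool, until it drops into the locating notch and lies flat in it at both ends. Take your fingertips away from it, then press straight down on the top of the slat to make sure that it is home, and leave it there. Nothing is picked up: do not lift the slat, and leave the spool, the paper cup and the chocolate where they are.

Things in the scene. Friction and masses are not known exactly. Their poses are not given: they have to be found in the camera images.
- rack: Fixed low wooden rack, 230 x 142 mm. Origin on the table under the middle of the notch; x runs along the rails from the open end (x = -124 mm) to the spool bay's end wall (+106 mm, 42 mm high). Rails 15 mm wide at y = +-57.5 mm, tops 36 mm above the table; outside them cheeks 50 mm high guide the slat's ends. Between the rails: open channel 100 mm wide, floor 8 mm above the table.
- notch (a point): Where the slat's centre lies when home: 34 mm above the table, axes as the rack's. Both rails are notched here: 40 mm long in x (+-20 mm), 9 mm deep, upright ends, flat floor 27 mm above the table.
- slat_centre (a point): Centre of the loose wooden slat: 34 mm (its x, along the rails) x 126 mm (its y, across) x 14 mm thick, about 0.15 kg. Starts flat on the rails, centre 43 mm above the table, 45 to 85 mm from the notch on the rack's open-end (-x) side. It tips nose down into the notch, then drops, 9 mm in all (top then 41 mm above the table); the notch's far end stops it. Home, it has 3 mm play each way in x.
- spool: Ribbon spool, 74 mm across and 19 mm high, loose, lying flat in the rack's bay beyond the notch. Origin at its underside. Leave it alone.
- paper_cup: Empty brown paper sweet cup, 50 mm across and 26 mm high, loose on the table beside the rack's right (-y) cheek, towards its open end. Origin at its underside. Leave it alone.
- chocolate: Chocolate in a flattened brown paper cup, 55 x 71 x 17 mm, loose on the table between the rack's open end and the robot. Origin at its underside. Leave it alone.

How it is judged:
On the way, in this order (a step that is already met when the one before it is completed fails the run):
1. the slat lies home in the notch and the fingers are off it (x of slat_centre in the frame of notch between -0.006 and 0.006 m and z of slat_centre in the frame of notch between -0.004 and 0.0025 m and angle between the y axis of slat_centre and the y axis of notch, either way round below 0.05 rad and angle between slat_centre's own z axis and vertical below 0.05 rad and contact force between the fingers and slat below 0.1 N), for 0.1 s.
2. the fingertips press down on top of the home slat (over 2 N) (x of slat_centre in the frame of notch between -0.006 and 0.006 m and z of slat_centre in the frame of notch between -0.004 and 0.0025 m and angle between the y axis of slat_centre and the y axis of notch, either way round below 0.05 rad and angle between slat_centre's own z axis and vertical below 0.05 rad and contact force between the fingers and slat above 2 N and x of the grasp point in the frame of slat_centre between -0.025 and 0.025 m and z of the grasp point in the frame of slat_centre above 0.012 m), for 0.1 s.
At the end, for the whole second after the job is handed in: The slat lies still in the notch, its centre within 6 mm of the home place along the rails and no more than 2.5 mm above it, flat and square within 0.05 rad, and nothing touches it but the rack (all of step 1 and linear speed of slat below 0.01 m/s).
It fails at once if the slat is lifted (its centre over 12 mm above its height when it rides on the rails) (z of slat_centre in the frame of notch above 0.021 m).
It fails at once if the spool is displaced by more than 15 mm (distance of spool from where it was at the start of the episode above 0.015 m).
It fails at once if the paper cup is displaced by more than 20 mm (distance of paper_cup from where it was at the start of the episode above 0.02 m).
It fails at once if the chocolate is displaced by more than 20 mm (distance of chocolate from where it was at the start of the episode above 0.02 m).
It also fails if it takes over 48 s, if anything falls off the work surface, if the arm or the gripper's body presses on something with over 40 N, if the wrist force passes 120 N, or if a joint passes its speed limit or range.

## Working session

There is one attempt and no reset: what is moved stays moved. The work goes in short steps, Python scripts to look and compute and a tool call to move; the robot and the scene stay as the last step left them, time stands still between calls to the robot, and variables do not carry over. Pictures are saved under pics/ and viewed, at most 10 in all, crops included, and the job is handed in when it is done.

Besides the shell and the picture viewer there is one more tool, called by a JSON object that holds its "fn" and its "kwargs", one argument or row to a line. arm_command: Moves the arm, as the interface text tells. Its arguments: {"type":"object","properties":{"rows":{"type":"array","items":{"type":"array","items":{"type":"array","items":{"type":"number","minimum":-1,"maximum":1}}}}},"required":["rows"]}

```bash
mkdir -p pics; python3 - <<'E'
from rig import robot
import cv2
for n in("scene","top"):
    cv2.imwrite(f"pics/{n}0.png",robot.capture(n)); m=robot.camera_model(n); print(n,m)
s=robot.get_state(); print(s["clock"],s["tool_pos"],s["ee_rot"],s["opening"])
E
```

```text
scene {'camera_matrix': array([[434.8101481 ,   0.        , 282.99956185],
       [  0.        , 434.8101481 , 207.17405522],
       [  0.        ,   0.        ,   1.        ]]), 'k1': -0.14322458412118735, 'R': array([[-0.83641956, -0.54792746,  0.01333472],
       [-0.36428526,  0.53757984, -0.76046312],
       [ 0.40951015, -0.64092387, -0.6492442 ]]), 't': array([0.48442377, 0.15737687, 0.75788464])}
top {'camera_matrix': array([[419.31427191,   0.        , 281.46253419],
       [  0.        , 419.31427191, 201.53366525],
       [  0.        ,   0.        ,   1.        ]]), 'k1': 0.023868661804994706, 'R': array([[ 0.01347684, -0.99981501,  0.01372273],
       [-0.99557432, -0.01469368, -0.09282172],
       [ 0.09300619, -0.01241105, -0.99558818]]), 't': array([0.10465297, 0.49582599, 0.86867454])}
0.1 [ 0.25095057 -0.51709855  0.23087884] [-3.06084488e+00 -7.03454237e-01  3.46604268e-04] 0.9994910668329029
```

View pics/top0.png

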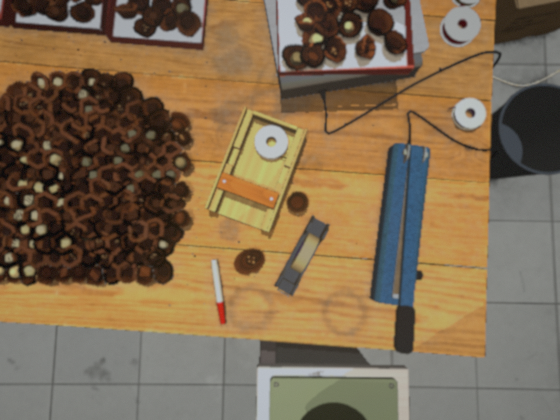

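View pics/scene0.png

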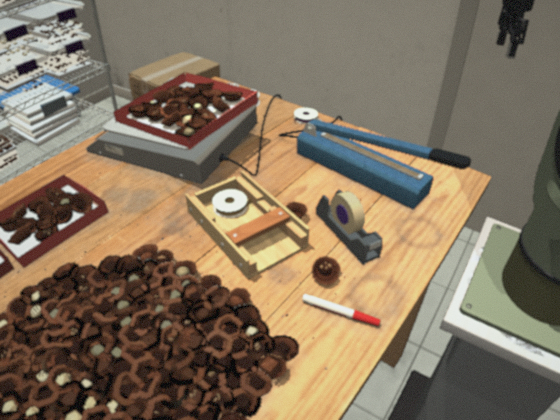

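The top picture shows the rack, with cheek corners near (247,110), (307,128), (268,232) and (207,210). The orange slat is at about (250,191), the cup at (297,203), the chocolate at (249,261), and a tape dispenser at about (303,255). I'll crop for corner precision.

```bash
cat > h.py <<'E'
import numpy as np, cv2
from rig import robot
def to_world(n,uv,z):
    m=robot.camera_model(n); uv=np.array(uv,float).reshape(-1,1,2)
    p=cv2.undistortPoints(uv,m["camera_matrix"],np.array([m["k1"],0,0,0.]))[:,0]
    d=np.c_[p,np.ones(len(p))]@m["R"]; c=-m["R"].T@m["t"]
    z=np.broadcast_to(z,len(p)); return c+d*((z-c[2])/d[:,2])[:,None]
def proj(n,X):
    m=robot.camera_model(n); return cv2.projectPoints(np.array(X,float).reshape(-1,1,3),cv2.Rodrigues(m["R"])[0],m["t"],m["camera_matrix"],np.array([m["k1"],0,0,0.]))[0][:,0]
E
python3 - <<'E'
import cv2
i=cv2.imread("pics/top0.png")[100:240,195:335]; cv2.imwrite("pics/c1.png",cv2.resize(i,None,fx=4.2,fy=4.2,interpolation=cv2.INTER_CUBIC))
E
```

```text
(no output)
```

View pics/c1.png

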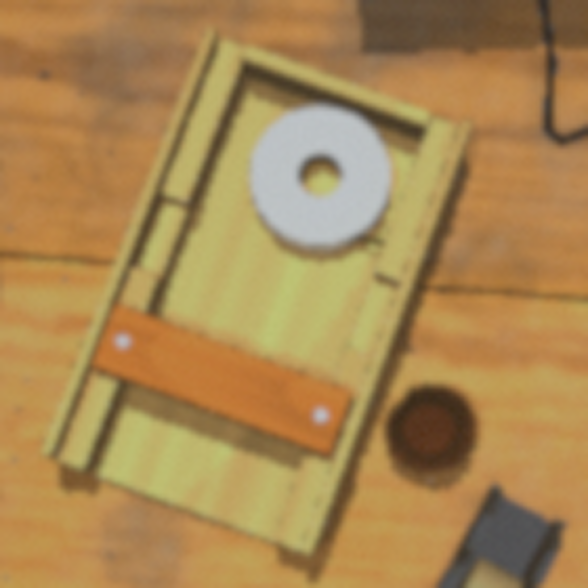

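In the crop, the outer cheek corners are about (212,32), (469,122), (312,555) and (46,453). The slat corners are (118,305), (353,386), (330,456) and (94,370), and the cup is at (432,430).

```bash
python3 - <<'E'
from h import *
np.set_printoptions(precision=4,suppress=True)
f=lambda a,z:to_world("top",(np.array(a,float)+.5)/4.2-.5+[195,100],z)
R=f([(212,32),(469,122),(312,555),(46,453)],.05)[:,:2]
L=np.array([(.106,.071),(.106,-.071),(-.124,-.071),(-.124,.071)])
a=R-R.mean(0);b=L-L.mean(0)
th=np.arctan2((b[:,0]*a[:,1]-b[:,1]*a[:,0]).sum(),(a*b).sum())
M=np.array([[np.cos(th),-np.sin(th)],[np.sin(th),np.cos(th)]])
o=R.mean(0)-M@L.mean(0); print("rack",o,th,"resid",R-(L@M.T+o))
loc=lambda p:(p[:,:2]-o)@M
S=f([(118,305),(353,386),(330,456),(94,370)],.05);print("slat",loc(S),loc(S).mean(0))
print("notch marks",loc(f([(175,200),(148,270),(388,280)],.036)))
print("cup",loc(f([(432,430)],.026)),"spool",loc(f([(320,175)],.019)))
print("choc",loc(to_world("top",[(249,261)],.017)),"tape",loc(to_world("top",[(318,220),(328,228),(278,289),(291,293)],.03)))
for x in(-.15,-.11,0):print(x,M@[x,0]+o)
s=robot.get_state();print(cv2.Rodrigues(s["ee_rot"])[0])
# scene check
P=np.c_[(L@M.T+o),np.full(4,.05)];print(proj("scene",P))
E
```

```text
rack [0.5688 0.1613] -0.3391522384178254 resid [[-0.0032 -0.0021]
 [ 0.0005  0.003 ]
 [ 0.001   0.0012]
 [ 0.0017 -0.0022]]
slat [[-0.0413  0.0628]
 [-0.0388 -0.0596]
 [-0.0751 -0.061 ]
 [-0.0755  0.0623]] [-0.0577  0.0011]
notch marks [[ 0.0201  0.0575]
 [-0.018   0.0575]
 [ 0.0191 -0.0571]]
cup [[-0.0433 -0.1038]] spool [[ 0.0612 -0.0048]]
choc [[-0.195  -0.0508]] tape [[-0.0644 -0.1572]
 [-0.0729 -0.1826]
 [-0.2271 -0.1277]
 [-0.2255 -0.1557]]
-0.15 [0.4274 0.2112]
-0.11 [0.4651 0.1979]
0 [0.5688 0.1613]
[[ 0.8997  0.4366 -0.0004]
 [ 0.4366 -0.8997  0.0009]
 [-0.     -0.001  -1.    ]]
[[185.6027 192.976 ]
 [243.3906 168.9313]
 [311.0715 226.5205]
 [248.0292 259.9661]]
```

Everything agrees with the given sizes: the rack is at (0.569, 0.161) with yaw -19.4°, the slat is at -58 mm, and the notch marks fall at ±20 mm. I'll push with the half-open fingers inside the channel, tool x along rack -x.

```bash
cat >> h.py <<'E'
from scipy.spatial.transform import Rotation as Ro
TH=-0.339; O=np.array([.5688,.1613]); M=np.array([[np.cos(TH),-np.sin(TH)],[np.sin(TH),np.cos(TH)]])
def rack(x,y,z): return np.r_[M@[x,y]+O,z]
def where():
    s=robot.get_state(); Rc=Ro.from_rotvec(s["ee_rot"]); p=np.array(s["tool_pos"])
    h=Rc.as_matrix()[:2,0]; print("t",s["clock"],"rack",np.round((p[:2]-O)@M,4),"z",p[2].round(4),"head",np.degrees(np.arctan2(h[1],h[0])).round(2),"F",np.round(s["contact_force"],1),"op",round(s["opening"],2))
    return p,Rc
def cmd(target,head):
    p,Rc=where(); Rt=Ro.from_euler("z",head,degrees=True)*Ro.from_matrix(np.diag([1,-1,-1]))
    rv=np.degrees((Rc.inv()*Rt).as_rotvec())/30; sh=Rc.inv().apply(np.array(target)-p)/.75
    print("turn",rv.round(3),"shift",sh.round(4))
E
python3 -c "
from h import *
cmd([.43,-.2,.22],55.9)"
```

```text
t 0.1 rack [-0.0742 -0.7455] z 0.2309 head 25.89 F [-0.4 -1.   0.5] op 1.0
turn [-0.002 -0.    -1.   ] shift [ 0.3994 -0.2761  0.0148]
```

{"fn": "arm_command", "kwargs": {
  "rows": [
    [[0,0,-1,0.4,-0.276,0.015,0],[0,0,-1,0.4,-0.276,0.015,0],[0,0,-1,0.4,-0.276,0.015,0],[0,0,-1,0.4,-0.276,0.015,0],[0,0,-1,0.4,-0.276,0.015,0],[0,0,-1,0.4,-0.276,0.015,0],[0,0,-1,0.4,-0.276,0.015,0],[0,0,-1,0.4,-0.276,0.015,0]]
  ]
}}

```text
clock: 1.1
tool_pos: [0.4302, -0.2006, 0.2199]
ee_rot: [-2.775, -1.472, 0.001]
contact_force: [0.8, -0.4, -0.2]
opening: 0.501
gripper_force: 0.0
```

```bash
python3 -c "
from h import *
cmd(rack(-.12,0,.2),85.9)"
```

```text
t 1.1 rack [-0.0104 -0.3874] z 0.2199 head 55.87 F [ 0.8 -0.4 -0.2] op 0.5
turn [-1.000e-03  1.000e-03 -1.001e+00] shift [ 0.4625 -0.2725  0.0264]
```

{"fn": "arm_command", "kwargs": {
  "rows": [
    [[0,0,-1,0.462,-0.272,0.026,0],[0,0,-1,0.462,-0.272,0.026,0],[0,0,-1,0.462,-0.272,0.026,0],[0,0,-1,0.462,-0.272,0.026,0],[0,0,-1,0.462,-0.272,0.026,0],[0,0,-1,0.462,-0.272,0.026,0],[0,0,-1,0.462,-0.272,0.026,0],[0,0,-1,0.462,-0.272,0.026,0]]
  ]
}}

```text
clock: 2.1
tool_pos: [0.4561, 0.2018, 0.2003]
ee_rot: [-2.299, -2.141, 0.0]
contact_force: [0.7, -0.6, 0.3]
opening: 0.497
gripper_force: 0.0
```

{"fn": "arm_command", "kwargs": {
  "rows": [
    [[0,0,-1,0,0,0,0],[0,0,-1,0,0,0,0],[0,0,-1,0,0,0,0],[0,0,-1,0,0,0,0]]
  ]
}}

```text
clock: 2.6
tool_pos: [0.4565, 0.1993, 0.2006]
ee_rot: [1.672, 2.66, -0.001]
contact_force: [0.3, -0.3, -0.4]
opening: 0.502
gripper_force: 0.0
```

{"fn": "arm_command", "kwargs": {
  "rows": [
    [[0,0,-1,0,0,0,0],[0,0,-1,0,0,0,0],[0,0,-1,0,0,0,0],[0,0,-1,0,0,0,0]]
  ]
}}

```text
clock: 3.1
tool_pos: [0.4563, 0.2002, 0.2005]
ee_rot: [-0.93, -3.001, 0.0]
contact_force: [-0.1, -0.1, 0.6]
opening: 0.503
gripper_force: 0.0
```

```bash
python3 -c "
from h import *
cmd(rack(-.12,0,.1),160.6)
cv2.imwrite('pics/s1.png',robot.capture('scene'))"
```

```text
t 3.1 rack [-0.1191 -0.0008] z 0.2005 head 145.57 F [-0.1 -0.1  0.6] op 0.5
turn [-0.    -0.    -0.501] shift [0.0015 0.0007 0.134 ]
```

View pics/s1.png

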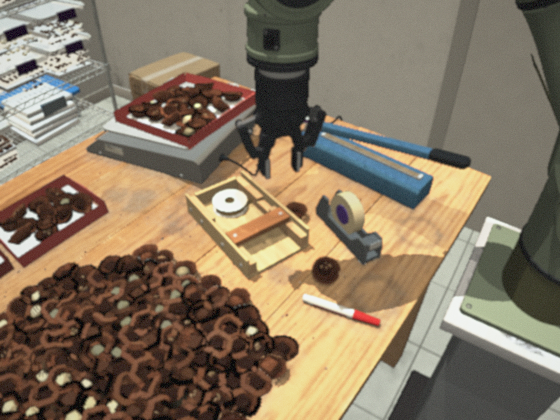

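The scene picture shows the gripper above the rack's open end, fingers at about (285,165) and clear of everything. I'll turn the rest and descend.

{"fn": "arm_command", "kwargs": {
  "rows": [
    [[0,0,-0.5,0.003,0,0.134,0],[0,0,-0.5,0.003,0,0.134,0],[0,0,-0.5,0.003,0,0.134,0],[0,0,-0.5,0.003,0,0.134,0]]
  ]
}}

```text
clock: 3.65
tool_pos: [0.4547, 0.2026, 0.1015]
ee_rot: [0.528, 3.096, 0.001]
contact_force: [-0.0, 1.3, 1.0]
opening: 0.502
gripper_force: 0.0
```

```bash
python3 -c "
from h import *
cmd(rack(-.118,0,.028),160.6)
i=robot.capture('top')[80:290,150:430];cv2.imwrite('pics/t2.png',cv2.resize(i,None,fx=2.8,fy=2.8,interpolation=cv2.INTER_CUBIC))"
```

```text
t 3.65 rack [-0.1214  0.001 ] z 0.1015 head 160.64 F [-0.   1.3  1. ] op 0.5
turn [0.002 0.002 0.001] shift [-0.0044 -0.0015  0.098 ]
```

View pics/t2.png

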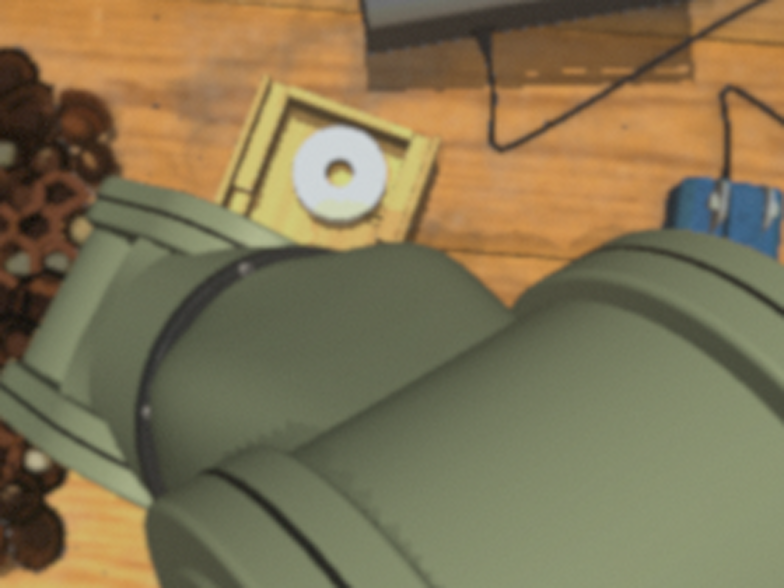

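The arm hides the slat from the top camera, and only the spool at (340,172) shows, so I'll rely on the scene camera and force. Descending.

{"fn": "arm_command", "kwargs": {
  "rows": [
    [[0,0,0,-0.004,-0.001,0.05,0],[0,0,0,-0.004,-0.001,0.098,0],[0,0,0,-0.004,-0.001,0.098,0],[0,0,0,-0.004,-0.001,0.098,0]]
  ]
}}

```text
clock: 4.2
tool_pos: [0.4575, 0.2011, 0.0284]
ee_rot: [0.523, 3.096, 0.002]
contact_force: [-0.6, 0.0, 0.7]
opening: 0.5
gripper_force: 0.0
```

```bash
python3 -c "
from h import *
cmd(rack(-.09,0,.028),160.6)
i=robot.capture('scene')[120:290,160:400];cv2.imwrite('pics/s2.png',cv2.resize(i,None,fx=3.2,fy=3.2,interpolation=cv2.INTER_CUBIC))"
```

```text
t 4.2 rack [-0.1182  0.0005] z 0.0284 head 160.82 F [-0.6  0.   0.7] op 0.5
turn [0.003 0.003 0.007] shift [-0.0377 -0.0009  0.0006]
```

View pics/s2.png

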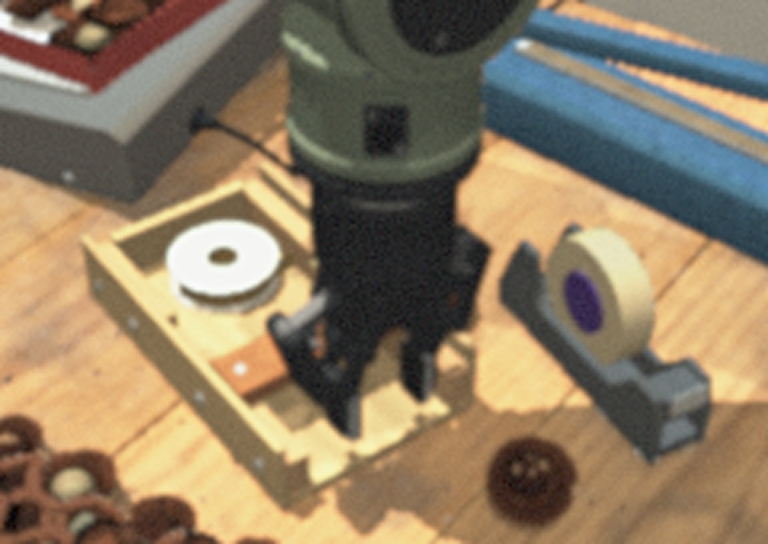

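The crop shows both fingers in the channel, tips at about (350,430) and (425,395), behind the slat at (250,365). I'll push slowly.

{"fn": "arm_command", "kwargs": {
  "rows": [
    [[0,0,0,-0.012,-0.001,0,0],[0,0,0,-0.024,-0.001,0,0],[0,0,0,-0.036,-0.001,0,0],[0,0,0,-0.044,-0.001,0,0],[0,0,0,-0.052,-0.001,0,0],[0,0,0,-0.06,-0.001,0,0],[0,0,0,-0.068,-0.001,0,0],[0,0,0,-0.076,-0.001,0,0]]
  ]
}}

```text
clock: 5.25
tool_pos: [0.5107, 0.1813, 0.0265]
ee_rot: [-0.521, -3.098, -0.0]
contact_force: [0.5, 1.1, -0.9]
opening: 0.501
gripper_force: 0.3
```

```bash
python3 -c "
from h import *
cmd(rack(-.031,0,.028),160.6)
i=robot.capture('scene')[120:290,160:400];cv2.imwrite('pics/s3.png',cv2.resize(i,None,fx=3.2,fy=3.2,interpolation=cv2.INTER_CUBIC))"
```

```text
t 5.25 rack [-0.0615 -0.0005] z 0.0265 head 160.89 F [ 0.5  1.1 -0.9] op 0.5
turn [-0.   -0.    0.01] shift [-0.0407  0.0004 -0.002 ]
```

View pics/s3.png

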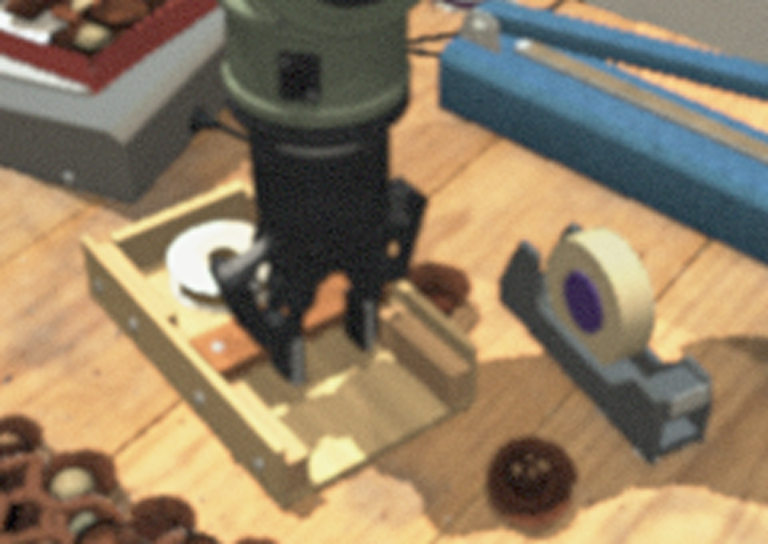

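The slat is moving squarely ahead of the fingers; its pin is now at (217,346). I'll continue to the notch.

{"fn": "arm_command", "kwargs": {
  "rows": [
    [[0,0,0,-0.007,0,0,0],[0,0,0,-0.014,0,0,0],[0,0,0,-0.021,0,0,0],[0,0,0,-0.027,0,0,0],[0,0,0,-0.032,0,0,0],[0,0,0,-0.037,0,0,0],[0,0,0,-0.041,0,0,0],[0,0,0,-0.041,0,0,0]]
  ]
}}

```text
clock: 6.3
tool_pos: [0.5396, 0.1712, 0.0266]
ee_rot: [0.522, 3.098, 0.0]
contact_force: [-0.0, -0.1, 0.4]
opening: 0.498
gripper_force: 0.0
```

```bash
python3 -c "
from h import *
cmd(rack(-.028,0,.028),160.6)
i=robot.capture('scene')[120:290,160:400];cv2.imwrite('pics/s4.png',cv2.resize(i,None,fx=3.2,fy=3.2,interpolation=cv2.INTER_CUBIC))"
```

```text
t 6.3 rack [-0.0309 -0.0004] z 0.0266 head 160.87 F [-0.  -0.1  0.4] op 0.5
turn [0.    0.    0.009] shift [-0.0038  0.0005 -0.0019]
```

View pics/s4.png

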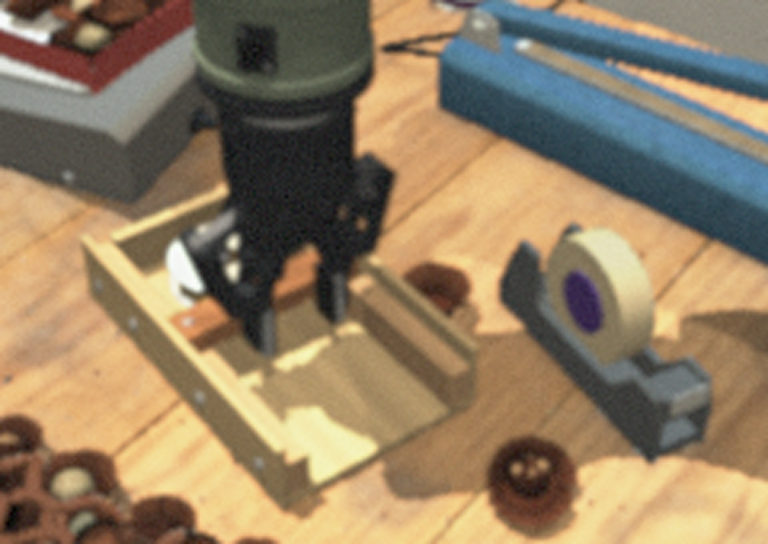

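The slat's pin is now at crop (188,321), and its end seems lower against the left cheek. I'll check the height and x numerically.

```bash
python3 -c "
from h import *
np.set_printoptions(precision=4,suppress=True)
f=lambda a:(np.array(a,float)+.5)/3.2-.5+[160,120]
for n,a in (('s2',(240,368)),('s3',(217,346)),('s4',(188,321))):
  for z in (.05,.041):
    w=to_world('scene',[f(a)],z); print(n,z,(w[:,:2]-O)@M)
w=to_world('top',[(np.array((123.,341))+.5)/4.2-.5+[195,100]],.05);print('c1 pin',(w[:,:2]-O)@M)
"
```

```text
s2 0.05 [[-0.0574  0.0557]]
s2 0.041 [[-0.0492  0.0512]]
s3 0.05 [[-0.0339  0.0566]]
s3 0.041 [[-0.0253  0.0521]]
s4 0.05 [[-0.0052  0.059 ]]
s4 0.041 [[0.0039 0.0545]]
c1 pin [[-0.0571  0.0541]]
```

The numbers fit a drop, with the pin at y=54.5 mm and z=41 mm. I'll retreat, rise and look.

{"fn": "arm_command", "kwargs": {
  "rows": [
    [[0,0,0,0.02,0,0,0],[0,0,0,0.04,0,0,0],[0,0,0,0.05,0,0,0],[0,0,0,0.05,0,-0.06,0],[0,0,0,0.05,0,-0.12,0],[0,0,0,0.05,0,-0.16,0],[0,0,0,0.05,0,-0.16,0]]
  ]
}}

```text
clock: 7.22
tool_pos: [0.5049, 0.1838, 0.1484]
ee_rot: [0.522, 3.095, 0.003]
contact_force: [-0.1, -0.1, -0.7]
opening: 0.503
gripper_force: 0.0
```

```bash
python3 -c "
from h import *
cmd(rack(.001,0,.07),160.6)
i=robot.capture('scene')[150:290,170:330];cv2.imwrite('pics/s5.png',cv2.resize(i,None,fx=4.2,fy=4.2,interpolation=cv2.INTER_CUBIC))"
```

```text
t 7.225 rack [-0.0678 -0.0001] z 0.1484 head 160.86 F [-0.1 -0.1 -0.7] op 0.5
turn [0.004 0.005 0.009] shift [-0.0914 -0.0006  0.1047]
```

View pics/s5.png

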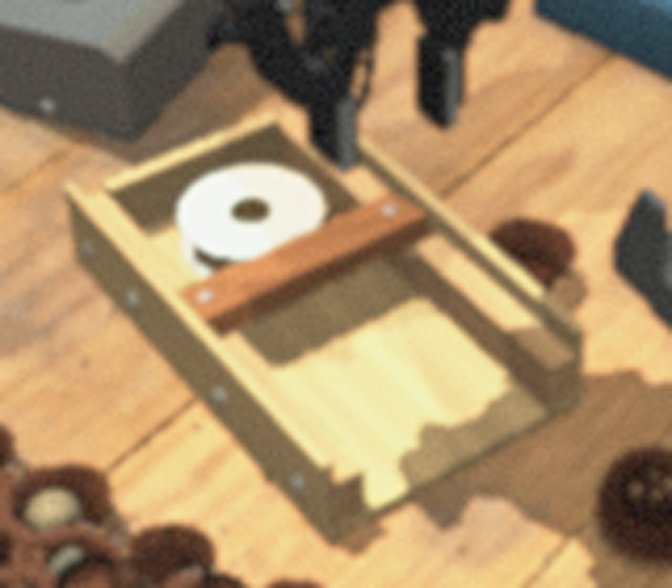

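The slat lies flat across the notch with pins at (205,295) and (389,209), clear of the fingers. I'll check both ends' heights.

```bash
python3 -c "
from h import *
np.set_printoptions(precision=4,suppress=True)
f=lambda a:(np.array(a,float)+.5)/4.2-.5+[170,150]
for z in (.05,.041):
    w=to_world('scene',f([(205,295),(389,209)]),z); print(z,(w[:,:2]-O)@M)
w=to_world('top',(np.array([(123.,341),(320,414)])+.5)/4.2-.5+[195,100],.05);print('c1 pin',(w[:,:2]-O)@M)
"
```

```text
0.05 [[-0.0049  0.0588]
 [-0.0044 -0.0436]]
0.041 [[ 0.0041  0.0543]
 [ 0.0046 -0.0498]]
c1 pin [[-0.0571  0.0541]
 [-0.0574 -0.0492]]
```

Both pins fit z = 41 mm (y = +54.3/-49.8 mm against +54.1/-49.2 mm), so the slat is home at both ends, at x ≈ +3 mm. Now the press.

{"fn": "arm_command", "kwargs": {
  "rows": [
    [[0,0,0,-0.05,-0.001,0,0],[0,0,0,-0.093,-0.001,0,0],[0,0,0,-0.093,-0.001,0.05,0],[0,0,0,-0.093,-0.001,0.1,0],[0,0,0,-0.093,-0.001,0.125,0],[0,0,0,-0.093,-0.001,0.132,0],[0,0,0,-0.093,-0.001,0.132,0]]
  ]
}}

```text
clock: 8.15
tool_pos: [0.5699, 0.1602, 0.0481]
ee_rot: [0.521, 3.097, 0.001]
contact_force: [-0.6, 0.2, 0.2]
opening: 0.5
gripper_force: 0.0
```

```bash
python3 -c "
from h import *
cmd(rack(.002,0,.040),160.6)"
```

```text
t 8.15 rack [ 0.0014 -0.0006] z 0.0481 head 160.89 F [-0.6  0.2  0.2] op 0.5
turn [0.001 0.001 0.01 ] shift [-0.0008  0.0008  0.0108]
```

{"fn": "arm_command", "kwargs": {
  "rows": [
    [[0,0,0,0,0,0.003,0],[0,0,0,0,0,0.006,0],[0,0,0,0,0,0.009,0],[0,0,0,0,0,0.011,0],[0,0,0,0,0,0.012,0],[0,0,0,0,0,0.012,0]]
  ]
}}

```text
clock: 8.9
tool_pos: [0.5698, 0.1601, 0.0392]
ee_rot: [0.522, 3.097, 0.0]
contact_force: [-2.0, -1.9, 11.9]
opening: 0.5
gripper_force: 6.0
```

The contact force is 12 N on the slat. I'll hold briefly, then lift straight away.

{"fn": "arm_command", "kwargs": {
  "rows": [
    [[0,0,0,0,0,0,0],[0,0,0,0,0,0,0],[0,0,0,0,0,0,0]]
  ]
}}

```text
clock: 9.28
tool_pos: [0.5698, 0.1601, 0.0392]
ee_rot: [0.522, 3.097, 0.0]
contact_force: [-2.3, -1.8, 11.9]
opening: 0.5
gripper_force: 5.9
```

{"fn": "arm_command", "kwargs": {
  "rows": [
    [[0,0,0,0,0,-0.01,0],[0,0,0,0,0,-0.05,0],[0,0,0,0,0,-0.12,0],[0,0,0,0.07,0,-0.16,0],[0,0,0,0.1,0,-0.16,0],[0,0,0,0.1,0,-0.16,0]]
  ]
}}

```text
clock: 10.02
tool_pos: [0.4981, 0.1852, 0.1594]
ee_rot: [0.519, 3.098, 0.0]
contact_force: [0.7, -1.0, 0.8]
opening: 0.5
gripper_force: 0.0
```

```bash
python3 -c "
from h import *
where()
i=robot.capture('scene')[150:290,170:330];cv2.imwrite('pics/s6.png',cv2.resize(i,None,fx=4.2,fy=4.2,interpolation=cv2.INTER_CUBIC))"
```

```text
t 10.025 rack [-0.0747 -0.001 ] z 0.1594 head 160.99 F [ 0.7 -1.   0.8] op 0.5
```

View pics/s6.png

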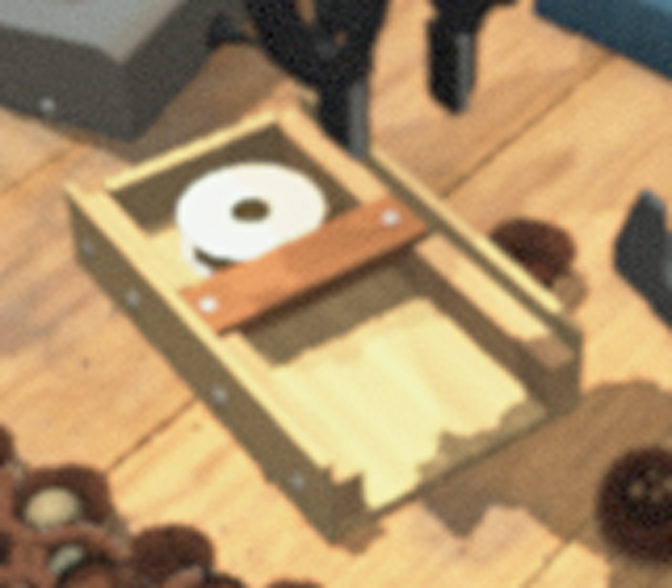

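The pins moved to (207,303) and (390,217), about 2 real px lower, so the press settled the slat further. I'll measure again.

```bash
python3 -c "
from h import *
np.set_printoptions(precision=4,suppress=True)
f=lambda a:(np.array(a,float)+.5)/4.2-.5+[170,150]
for z in (.05,.045,.041):
    w=to_world('scene',f([(207,303),(390,217)]),z); print(z,(w[:,:2]-O)@M)
a=cv2.imread('pics/s5.png')
for n in (5,6):
    # slat mask corners
    g=cv2.cvtColor(cv2.imread(f'pics/s{n}.png'),cv2.COLOR_BGR2HSV)
    m=cv2.inRange(g,(3,120,90),(13,255,255)); m[:180]=0;m[350:]=0;m[:,:170]=0;m[:,440:]=0
    k=max(cv2.findContours(m,0,2)[0],key=cv2.contourArea);print(n,cv2.contourArea(k),cv2.approxPolyDP(k,5,True)[:,0].tolist())
def home(x,z,t):
    c=np.array([[a,b,h] for a in(-.017,.017) for b in(.063,-.063) for h in(.007,-.007)])
    R=Ro.from_euler('y',t).as_matrix();c=c@R.T+[x,0,z]
    return ((proj('scene',[rack(*p) for p in c])-[170,150]+.5)*4.2-.5).round(0).tolist()
print('order rearL top,bot rearR top,bot frontL.. frontR')
print('flat +3',home(.003,.034,0));print('flat -3',home(-.003,.034,0));print('tilt',home(-.001,.038,.2))
"
```

```text
0.05 [[-0.0101  0.0609]
 [-0.0096 -0.0405]]
0.045 [[-0.0051  0.0584]
 [-0.0046 -0.0439]]
0.041 [[-0.0011  0.0564]
 [-0.0007 -0.0467]]
5 11250.5 [[426, 212], [395, 195], [355, 206], [338, 222], [329, 220], [315, 233], [241, 264], [230, 279], [217, 270], [206, 284], [186, 292], [208, 320], [227, 330], [254, 311], [283, 304], [299, 289], [304, 293], [312, 277], [329, 267], [328, 274], [336, 275], [346, 265], [352, 269], [350, 259], [385, 257], [377, 253], [379, 244], [383, 252], [399, 251], [408, 239], [425, 234]]
6 10785.5 [[427, 228], [389, 195], [334, 216], [277, 250], [273, 263], [268, 255], [292, 284], [269, 279], [278, 283], [269, 286], [260, 275], [257, 291], [233, 291], [238, 278], [233, 282], [232, 273], [245, 266], [234, 264], [218, 270], [204, 288], [184, 293], [195, 305], [200, 296], [215, 295], [219, 308], [201, 313], [216, 331], [233, 326], [247, 333], [295, 295], [350, 274], [362, 262], [411, 248], [410, 241], [420, 240]]
order rearL top,bot rearR top,bot frontL.. frontR
flat +3 [[209.0, 324.0], [212.0, 347.0], [434.0, 218.0], [434.0, 240.0], [171.0, 284.0], [174.0, 306.0], [393.0, 183.0], [393.0, 205.0]]
flat -3 [[216.0, 332.0], [219.0, 354.0], [441.0, 225.0], [441.0, 247.0], [178.0, 291.0], [181.0, 313.0], [400.0, 189.0], [400.0, 211.0]]
tilt [[210.0, 315.0], [216.0, 341.0], [436.0, 209.0], [440.0, 234.0], [174.0, 287.0], [180.0, 312.0], [396.0, 185.0], [400.0, 210.0]]
```

The first frame matches a nose-down tilt, and now the slat fits flat at z = 41 mm, x ≈ -1 mm, with its rear edge lower and front unchanged. So step 1 has only just been met, and I need to press a second time.

{"fn": "arm_command", "kwargs": {
  "rows": [
    [[0,0,0,-0.05,0,0,0],[0,0,0,-0.1,0,0.02,0],[0,0,0,-0.1,0,0.07,0],[0,0,0,-0.1,0,0.12,0],[0,0,0,-0.1,0,0.145,0],[0,0,0,-0.1,0,0.15,0],[0,0,0,-0.1,0,0.153,0],[0,0,0,-0.1,0,0.156,0]]
  ]
}}

```text
clock: 11.08
tool_pos: [0.5702, 0.1602, 0.0425]
ee_rot: [0.522, 3.097, 0.001]
contact_force: [-0.5, 0.1, -0.4]
opening: 0.501
gripper_force: 0.0
```

{"fn": "arm_command", "kwargs": {
  "rows": [
    [[0,0,0,0,0,0.002,0],[0,0,0,0,0,0.004,0],[0,0,0,0,0,0.004,0],[0,0,0,0,0,0.004,0]]
  ]
}}

```text
clock: 11.58
tool_pos: [0.5698, 0.1601, 0.0392]
ee_rot: [0.522, 3.097, 0.0]
contact_force: [-1.8, -1.1, 10.2]
opening: 0.503
gripper_force: 4.9
```

{"fn": "arm_command", "kwargs": {
  "rows": [
    [[0,0,0,0,0,0,0],[0,0,0,0,0,0,0],[0,0,0,0,0,-0.01,0],[0,0,0,0,0,-0.05,0],[0,0,0,0,0,-0.12,0],[0,0,0,0.07,0,-0.16,0],[0,0,0,0.1,0,-0.16,0],[0,0,0,0.1,0,-0.16,0]]
  ]
}}

```text
clock: 12.58
tool_pos: [0.4981, 0.1852, 0.1595]
ee_rot: [0.519, 3.098, 0.0]
contact_force: [0.6, -0.2, 0.5]
opening: 0.498
gripper_force: 0.0
```

```bash
python3 -c "
from h import *
where()
i=robot.capture('scene')[150:290,170:330];i=cv2.resize(i,None,fx=4.2,fy=4.2,interpolation=cv2.INTER_CUBIC)
j=cv2.imread('pics/s6.png');k=cv2.imread('pics/s5.png');s=np.s_[185:360,165:450]
d=lambda a,b:np.abs(a[s].astype(int)-b[s]).mean();print('now-s6',d(i,j),'s5-s6',d(k,j))"
```

```text
t 12.575 rack [-0.0746 -0.0009] z 0.1595 head 160.99 F [ 0.6 -0.2  0.5] op 0.5
now-s6 1.7260551378446116 s5-s6 10.138586466165414
```

The slat did not move in the second press, so it is home. Handing in.

```bash
python3 -c "
from rig import robot
print(robot.close_job())"
```

```text
the job is handed in; nothing more can be done
None
```

The job is handed in at about 12.6 s, with no verdict returned: by camera the slat lies flat in the notch at both ends; the first press settled it from a nose-down tilt, and a second 10 N press did not move it.

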